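# Set a board's trimmer capacitor to its end stop with the plastic tuning tool

## Robot

A 7-joint arm with a two-finger parallel gripper is mounted at the origin on the work surface. World frame = base frame: x ahead of the robot, y to its left, z up, the work surface at z = 0. Lengths are in mm, angles in rad, forces in N, time in s.
With the tool pointing down it reaches from about 400 to 875 mm from the base axis. Payload 4.4 kg.
Tool frame: the origin (TCP) lies midway between the tips of the shut fingers; the grasp point (between the pads) lies ctrl.grip_depth behind it (ctrl.grip_depth is the distance from the TCP to the grasp point, in mm); z points along the fingers, y is the line along which they close (so a half turn about z gives the same grasp; the last joint's range is limited). The gripper opens to 85 mm and grips with 20 to 120 N. Pads are 22 mm wide; open, the fingers measure 114 mm over their backs; the gripper's body (76 mm by 85 mm) begins 54 mm behind the grasp point. The pads swing forward as they close: fully open they stand 13 mm farther back than shut.
Start: joints at [1.132, 0.628, 0.038, 1.517, -0.027, 0.996, -0.02], TCP at [236.774, -605.356, 231.313] pointing down, gripper open.
Joint ranges: [-3.06, 3.06], [-0.37, 2.12], [-1.25, 1.32], [0.18, 2.47], [-1.1, 4.24], [0.23, 1.98], [-2.94, 2.94]. Speed limits (rad/s): [2.57, 2.57, 3.14, 3.14, 3.14, 3.14, 3.14].

## Interface

Orientations are given as [roll, pitch, yaw] about the fixed x, y, z axes, in that order (R = Rz(yaw) Ry(pitch) Rx(roll)).
In Python, from cell import ctrl gives the robot as it stands.
- The arm moves only by the tool carry_out, never from a script. Its argument "deltas" is one flat list of numbers, 7 for each row, row after row: the turn, a rotation vector about the tool's x, y, z in degrees, then the shift along the tool's x, y, z in m, then the closure, from -1 (fully open) to 1 (shut). In form: [wx, wy, wz, dx, dy, dz, claw, wx, wy, wz, dx, dy, dz, claw, ...]. A call has 1 to 12 rows; each row shifts and turns the commanded pose from where the row before left it, along the tool's axes as they then stand; what a row does not reach is not made up. A row lasts 1/8 s, in which the tool goes at most 62.5 mm and 10.7 degrees, less where a joint would pass 70% of its speed; a pose out of reach is approached as far as the arm can. A call with a gripper value outside its range is refused whole. The fingers move at their own pace and stop on an object; the grip force is fixed at half the most. Time passes only in rows, so rows that do not move let the fingers close. It gives the time, the measured TCP pose, the force, the opening and the grip force at its end, in the units of the state.
- ctrl.read_state(): the state, without advancing time (a new reading comes with each control period).
- ctrl.get_image(name): name is "scene" or "top" or "wrist"; returns the picture (420x560x3 uint8, red, green, blue); there is no depth.
- ctrl.calibration(name): a dict with "mtx" (3x3 intrinsics, pixels), "distortion" ([k1, k2, p1, p2, k3] as OpenCV has them; the pictures are not rectified), "R" (3x3) and "t" (3): a world point X has camera coordinates R X + t. Camera axes: x right, y down, z forward; pixel columns grow to the right and rows downward; lengths in mm; the calibration is good to about 2 mm. A picture is of the moment at which its call begins: read the wrist's pose just before it. calibration takes no time and is no camera call; for the wrist camera it gives the pose at the moment of the call.
- ctrl.finish_job(): hands the job in; it is judged then, once.
The state is a dict: "clock": time; "qpos": joint angles; "qd": joint speeds; "tau": joint torques, N m; "eef_pos": TCP position; "tool_rot": TCP orientation; "force": force on the tool from outside, world axes, zero at the start; "torque": the same for the moment, N m; "width": finger opening in mm; "gripper_force": force on a finger pad.
Only numpy, scipy, OpenCV 4.12 (cv2) and the standard library are available. Lean on these libraries where they do the work, as an engineer would, in place of code of your own. Each camera call takes 0.05 s, during which the arm holds its last target. There are 200 camera calls.

## Task

Take the orange plastic tuning tool out of its stand, seat its blade fully in the slot of the yellow trimmer on the circuit board and turn that trimmer clockwise until it comes up firmly against its end stop, pressing lightly and not forcing it, since the ceramic cracks easily. Then hang the tool back in its stand; leave the grey trimmer and the other things on the bench as they are, and keep the fingers off the trimmers.

Things in the scene. Friction and masses are not known exactly. Their poses are not given: they have to be found in the camera images.
- tool: Upright tuning tool, 126 mm, 45 g. Origin: centre of the blade's lower edge; z up the tool, x along the blade's width. White blade 12 (x) x 2 (y) mm, 5 mm long; round sleeve 15 mm dia. from z = 5 to 60 mm, foot chamfered; orange flange 26 mm dia. to 66 mm; orange handle 16 mm square (flats along x and y) to 126 mm. White stripe on its top runs along x. Centre of mass about 80 mm up.
- stand: Black block 70 x 70 x 70 mm, fixed to the bench, with an upright 19 mm hole right through its centre. Origin: centre of the underside. The tool hangs in the hole by its flange on the block's top, so its blade's edge is then 10 mm above the bench; it goes back at any yaw.
- board: Green circuit board on a dark metal carrier, 160 x 230 mm, fixed to the bench; upper face 18 mm above the bench. Origin: centre of the underside. Carries both trimmers (which may change places) and low parts up to 8 mm high.
- trim_yellow: Trimmer to set: fixed yellow base 52 x 52 x 10 mm on the board, with a white rotor disc (40 mm dia., 4 mm thick) and a brass boss (24 mm dia.). Origin: centre of the base's underside. The boss is an open round well, 17 mm inside, its rim 24 mm above the origin, the slot in its floor. A red mark on the base shows where the rotor's black pointer stands at the end stop.
- slot_yellow (a point): Centre of the slot's floor, on the yellow rotor's axis, 15 mm above the trimmer's underside. Slot 3.5 mm wide, 4 mm deep, right across the well; the well's wall stands 5 mm above the slot's edges. x runs along the slot towards the black pointer, z up; turns with the rotor. The blade fits either way round (180 degrees), with about 0.13 rad of play each way.
- rotor_yellow (a joint): Angle of the yellow trimmer's rotor (rad), growing clockwise seen from above; hard end stop at 1.6. Starts between 0.3 and 1.0 and stays where it is left. It turns with about 0.02 N m on the tool; firmly up against the stop means 0.05 to 0.08 N m, and about 0.1 N m there, or pressing the tool down with more than some 10 N, cracks it. 3 to 6 N of push is plenty.
- trim_grey: The other trimmer, grey base, otherwise the same as the yellow one: not to be turned. Origin: centre of the base's underside.
- pointer_grey (a point): Point on the grey trimmer's pointer, 18 mm from its axis, on the rotor; it moves if that rotor is turned.
- spool: Loose solder spool, 56 mm in diameter, 36 mm high, standing; origin under its centre. Leave alone.
- jar: Loose amber glass jar with white lid, 40 mm in diameter, 42 mm high; origin under its centre. Leave alone.
- pliers: Loose pliers with red handles lying on the bench, about 180 mm long, 14 mm high; origin under the pivot. Leave alone.
There are look-alikes about, which are no part of the job. There is more than one size of the tool; the job needs the smaller. What is shaped like the stand but purple is not meant.

How it is judged:
By the outcome, as a careful person would: the job done as asked, in the order asked, and still so for the second after the job is handed in, with the robot touching nothing.
It also fails if it takes over 67 s, if anything falls off the work surface, if the arm or the gripper's body presses on something with over 40 N, if the wrist force passes 120 N, or if a joint passes its speed limit or range.

## Working session

There is one attempt and no reset: what is moved stays moved. The work goes in short steps, Python scripts to look and compute and a tool call to move; the robot and the scene stay as the last step left them, time stands still between calls to the robot, and variables do not carry over. Pictures are saved under pics/ and viewed, at most 10 in all, crops included, and the job is handed in when it is done.

Besides the shell and the picture viewer there is one more tool, called after "Call:" as name(argument=value, ...) on one line, values as JSON. carry_out: Moves the arm, as the interface text tells. Its arguments: {"type":"object","properties":{"deltas":{"type":"array"}},"required":["deltas"]}

```bash
ls; mkdir -p pics; cat > h.py <<'E'
import numpy as np, cv2
from cell import ctrl
from scipy.spatial.transform import Rotation as Ro
def ray(cal,uv,z):
    p=cv2.undistortPoints(np.array([[uv]],float),np.array(cal["mtx"]),np.array(cal["distortion"]))[0,0]
    R=np.array(cal["R"]);t=np.array(cal["t"]).ravel()
    d=R.T@np.array([p[0],p[1],1]);c=-R.T@t
    return c+d*(z-c[2])/d[2]
def proj(cal,X):
    return cv2.projectPoints(np.array(X,float).reshape(-1,1,3),cv2.Rodrigues(np.array(cal["R"]))[0],np.array(cal["t"],float),np.array(cal["mtx"]),np.array(cal["distortion"]))[0][:,0]
def save(im,n): cv2.imwrite('pics/'+n+'.png',im[:,:,::-1])
E
python3 - <<'E'
from h import *
s=ctrl.read_state();print({k:np.round(v,3) for k,v in s.items()},ctrl.grip_depth)
for n in ("top","scene"):
    im=ctrl.get_image(n);save(cv2.resize(im,(800,600),interpolation=cv2.INTER_CUBIC),n+'0')
    c=ctrl.calibration(n);print(n,-np.array(c["R"]).T@np.array(c["t"]).ravel(),c["mtx"])
E
```

```text
pics
{'clock': np.float64(0.0), 'qpos': array([ 1.132,  0.629,  0.038,  1.518, -0.027,  0.996, -0.02 ]), 'qd': array([ 0.001,  0.   ,  0.   , -0.001,  0.001, -0.001, -0.001]), 'tau': array([ 0.0000e+00, -5.6340e+01,  1.2270e+00, -1.9344e+01,  1.1000e-02,
        1.1000e-02, -0.0000e+00]), 'eef_pos': array([ 236.529, -604.749,  230.37 ]), 'tool_rot': array([-3.14 ,  0.   ,  0.373]), 'force': array([ 0.439,  1.213, -1.416]), 'torque': array([ 0.027, -0.026, -0.019]), 'gripper_force': np.float64(0.0), 'width': np.float64(85.518)} 18.700000000000003
top [466.38381963  94.28274524 863.58640757] [[385.28683919   0.         285.43732278]
 [  0.         385.28683919 212.50366292]
 [  0.           0.           1.        ]]
scene [1222.40550823 -413.90866462  585.31075648] [[538.91381791   0.         280.56261325]
 [  0.         538.91381791 207.90352096]
 [  0.           0.           1.        ]]
```

View pics/top0.png

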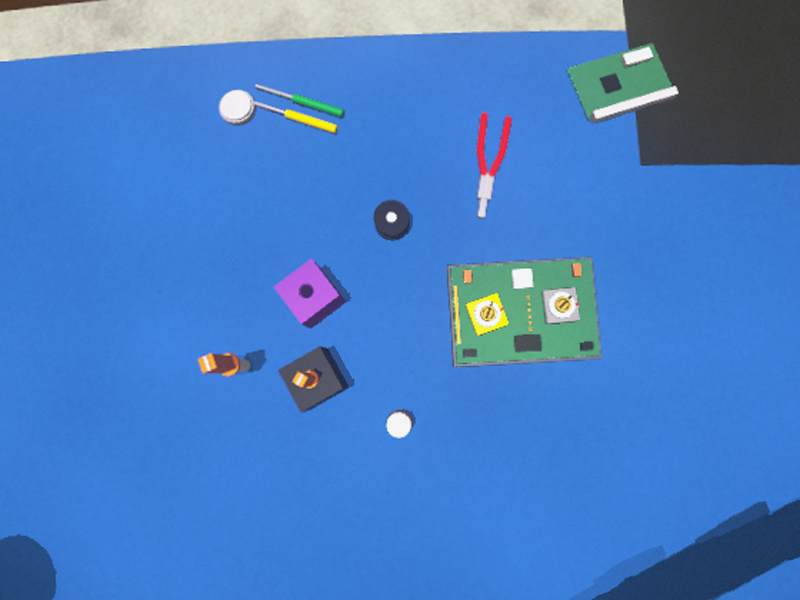

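View pics/scene0.png

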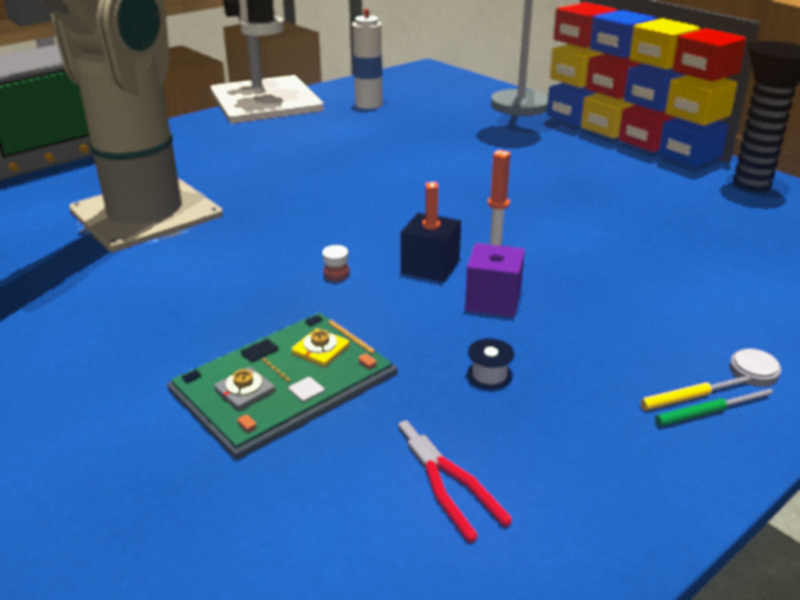

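The top view shows the black stand with a tool in it at about (312,380), a taller tool standing loose at (220,363), and the empty purple block at (307,292). The yellow trimmer is at (488,314) and the grey one at (562,305).

Things that could be confused with the target:
- **Tool:** the one in the black stand (310,378), or the taller loose one at (220,363). I choose the shorter one in the black stand.
- **Stand:** black (312,380), or purple (307,292). I choose black.
- **Trimmer:** yellow (488,314), or grey (562,305). I choose yellow.

Next is one close crop to check this.

```bash
python3 - <<'E'
from h import *
im=ctrl.get_image("top")
a=cv2.resize(im[230:300,180:250],(400,400),interpolation=cv2.INTER_CUBIC)
b=cv2.resize(im[195:245,316:366],(400,400),interpolation=cv2.INTER_CUBIC)
save(np.hstack([a,b]),'crop1')
E
```

```text
(no output)
```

View pics/crop1.png

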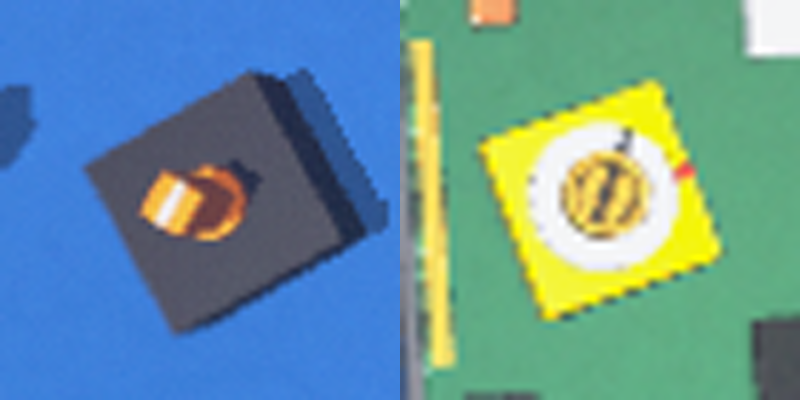

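```bash
python3 - <<'E'
from h import *
c=ctrl.calibration("top")
A=lambda x,y:((x+.5)/(400/70)-.5+180,(y+.5)/(400/70)-.5+230)
B=lambda x,y:((x-400+.5)/8-.5+316,(y+.5)/8-.5+195)
print('tooltop',ray(c,A(171,204),136),'flange',ray(c,A(214,203),76))
cs=[ray(c,A(*p),70) for p in [(85,168),(255,72),(345,240),(180,335)]]
print('stand',np.mean(cs,0),np.round(cs,1))
print('stripe',[ray(c,A(*p),136).round(1) for p in [(160,222),(183,187)]])
ax=ray(c,B(604,195),42);print('boss',ax)
cs=[ray(c,B(*p),28) for p in [(480,145),(656,80),(720,252),(550,320)]]
print('base',np.mean(cs,0),np.round(cs,1))
for n,p,z in [('ptr',(627,138),32),('red',(684,172),28),('slotA',(618,162),37),('slotB',(597,222),37)]:
    q=ray(c,B(*p),z);print(n,q, np.arctan2(*(q-ax)[[1,0]]))
w=ctrl.calibration("wrist");s=ctrl.read_state()
R=Ro.from_euler('xyz',s["tool_rot"]).as_matrix()
cw=-np.array(w["R"]).T@np.array(w["t"]).ravel()
print('wristcam in tool',R.T@(cw-s["eef_pos"]),(np.array(w["R"])@R).round(3),w["mtx"],w["distortion"])
E
```

```text
tooltop [464.01608069 258.03936925 136.        ] flange [463.93311833 255.98507614  76.        ]
stand [463.76275523 256.52302274  70.        ] [[477.2 304.5  70. ]
 [510.8 242.2  70. ]
 [449.9 209.8  70. ]
 [417.  269.6  70. ]]
stripe [array([458.2, 261.7, 136. ]), array([469.5, 254. , 136. ])]
boss [556.82062673  -3.99797349  42.        ]
base [557.30867147  -4.96487494  28.        ] [[572.9  27.6  28. ]
 [589.7 -21.1  28. ]
 [542.1 -36.6  28. ]
 [524.6  10.2  28. ]]
ptr [573.34157374 -12.03231932  32.        ] -0.4526379090646537
red [564.15408428 -27.70371242  28.        ] -1.2707804195059866
slotA [566.23181495  -8.71078938  37.        ] -0.46426130888720896
slotB [550.11065431  -2.43707452  37.        ] 2.913033767772628
wristcam in tool [  72.14926667   -0.14986861 -141.90505372] [[-0.     1.    -0.   ]
 [-0.959 -0.    -0.282]
 [-0.282  0.     0.959]] [[307.60261954   0.         279.50886799]
 [  0.         307.60261954 212.19630916]
 [  0.           0.           1.        ]] [-0.0356803  0.         0.         0.         0.       ]
```

```bash
cat >> h.py <<'E'
def rel(p,yaw=None):
    s=ctrl.read_state();R=Ro.from_euler('xyz',s["tool_rot"])
    d=R.inv().apply(np.array(p)-s["eef_pos"])
    print('delta tool mm',d.round(1),'norm',np.linalg.norm(d).round(1))
    if yaw is not None:
        T=Ro.from_euler('xyz',[np.pi,0,np.radians(yaw)]);print('rotvec deg',np.degrees((R.inv()*T).as_rotvec()).round(2))
def st():
    s=ctrl.read_state();print({k:np.round(s[k],3) for k in ("clock","eef_pos","tool_rot","force","torque","width","gripper_force")},'q7',s["qpos"][6].round(2))
E
python3 - <<'E'
from h import *
rel([557,-4,140])
c=ctrl.calibration("top")
print('big tool: base',ray(c,(174,256),0),'top',ray(c,(146,255),150))
E
```

```text
delta tool mm [ 517.2 -442.8   91.2] norm 687.0
big tool: base [485.63517414 370.1398728    0.        ] top [484.94581215 376.18913953 150.        ]
```

Call:
carry_out(deltas=[0,0,0,0.043,-0.037,0.0076,-1,0,0,0,0.043,-0.037,0.0076,-1,0,0,0,0.043,-0.037,0.0076,-1,0,0,0,0.043,-0.037,0.0076,-1,0,0,0,0.043,-0.037,0.0076,-1,0,0,0,0.043,-0.037,0.0076,-1,0,0,0,0.043,-0.037,0.0076,-1,0,0,0,0.043,-0.037,0.0076,-1,0,0,0,0.043,-0.037,0.0076,-1,0,0,0,0.043,-0.037,0.0076,-1,0,0,0,0.043,-0.037,0.0076,-1,0,0,0,0.043,-0.037,0.0076,-1])

```text
clock: 1.65
eef_pos: [556.3, -2.3, 139.8]
tool_rot: [3.141, 0.0, 0.373]
force: [1.3, -0.6, -0.6]
width: 85.5
gripper_force: 0.0
```

Call:
carry_out(deltas=[0,0,-10.5,0,0,0,-1,0,0,-10.5,0,0,0,-1,0,0,-10.5,0,0,0,-1,0,0,-10.5,0,0,0,-1,0,0,-10.5,0,0,0,-1,0,0,-10.5,0,0,0,-1,0,0,-10.5,0,0,0,-1,0,0,-10.5,0,0,0,-1,0,0,-10.5,0,0,0,-1,0,0,0,0,0,0,-1])

```text
clock: 2.9
eef_pos: [555.5, -4.2, 139.8]
tool_rot: [-3.141, -0.001, 2.02]
force: [-0.3, -0.9, -0.5]
width: 85.3
gripper_force: 0.0
```

```bash
python3 - <<'E'
from h import *
st()
w=ctrl.calibration("wrist");im=ctrl.get_image("wrist")
p=proj(w,[[557,-4.5,33]])[0];print(p)
u,v=p.astype(int);x0,y0=u-50,v-37
print(x0,y0)
np.savez('w1.npz',im=im,**{k:np.array(w[k]) for k in w})
save(cv2.resize(im[y0:y0+75,x0:x0+100],(800,600),interpolation=cv2.INTER_CUBIC),'w1')
E
```

```text
{'clock': np.float64(2.9), 'eef_pos': array([555.457,  -4.164, 139.842]), 'tool_rot': array([-3.141e+00, -1.000e-03,  2.020e+00]), 'force': array([-0.287, -0.858, -0.515]), 'torque': array([-0.02 ,  0.007,  0.025]), 'width': np.float64(85.305), 'gripper_force': np.float64(0.0)} q7 0.04
[280.64683779 211.74630359]
230 174
```

View pics/w1.png

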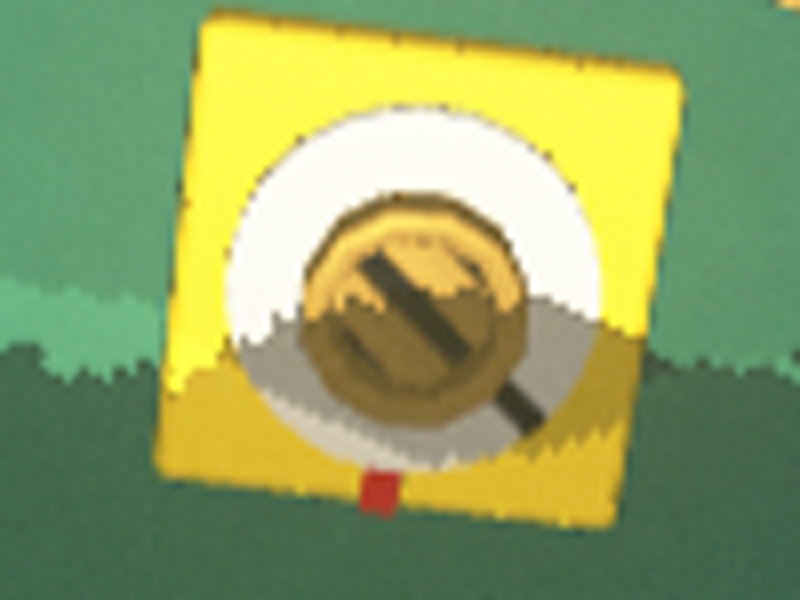

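```bash
python3 - <<'E'
from h import *
w=dict(np.load('w1.npz'))
B=lambda x,y:((x+.5)/8-.5+230,(y+.5)/8-.5+174)
r=lambda x,y,z:ray(w,B(x,y),z)[:2]
ax=r(414.5,287,32);print('disc',ax.round(1))
print('slot mid',r(414,306,37).round(1))
cs=np.array([r(*p,28) for p in [(205,14),(684,75),(614,525),(157,472)]]);print('base',cs.mean(0).round(1),cs.round(1).tolist())
ang=lambda d:np.degrees(np.arctan2(d[1],d[0])).round(1)
print('slot',ang(r(460,355,37)-r(368,255,37)),'ptr',ang(r(535,425,32)-r(500,388,32)),ang(r(520,408,32)-ax),'red',ang(r(380,493,28)-ax))
for i in range(4): print('edge',ang(cs[(i+1)%4]-cs[i]))
rel([464,256.5,200],146)
E
```

```text
disc [556.8  -2.7]
slot mid [557.   -3.3]
base [556.9  -2.7] [[524.9, 13.4], [572.7, 29.3], [589.1, -18.7], [541.1, -34.9]]
slot -22.8 ptr -22.0 -24.3 red -72.9
edge 18.4
edge -71.2
edge -161.4
edge 108.5
delta tool mm [274.6  30.3 -60. ] norm 282.7
rotvec deg [-1.000e-02 -3.000e-02 -3.036e+01]
```

Call:
carry_out(deltas=[0,0,0,0.0549,0.0061,-0.012,-1,0,0,0,0.0549,0.0061,-0.012,-1,0,0,0,0.0549,0.0061,-0.012,-1,0,0,0,0.0549,0.0061,-0.012,-1,0,0,0,0.0549,0.0061,-0.012,-1,0,0,-10.1,0,0,0,-1,0,0,-10.1,0,0,0,-1,0,0,-10.1,0,0,0,-1,0,0,0,0,0,0,-1,0,0,0,0,0,0,-1])

```text
clock: 4.2
eef_pos: [463.3, 256.3, 200.1]
tool_rot: [-3.141, 0.0, 2.547]
force: [0.8, 0.1, -0.0]
width: 85.3
gripper_force: 0.0
```

```bash
python3 - <<'E'
from h import *
st()
w=ctrl.calibration("wrist");im=ctrl.get_image("wrist")
p=proj(w,[[464,256.5,105]])[0];print(p)
u,v=p.astype(int);x0,y0=u-80,v-60
print(x0,y0)
np.savez('w2.npz',im=im,**{k:np.array(w[k]) for k in w})
save(cv2.resize(im[y0:y0+120,x0:x0+160],(800,600),interpolation=cv2.INTER_CUBIC),'w2')
E
```

```text
{'clock': np.float64(4.2), 'eef_pos': array([463.325, 256.282, 200.05 ]), 'tool_rot': array([-3.141,  0.   ,  2.547]), 'force': array([ 0.759,  0.142, -0.049]), 'torque': array([ 0.027, -0.002,  0.013]), 'width': np.float64(85.255), 'gripper_force': np.float64(0.0)} q7 0.02
[279.87750669 214.90125679]
199 154
```

View pics/w2.png

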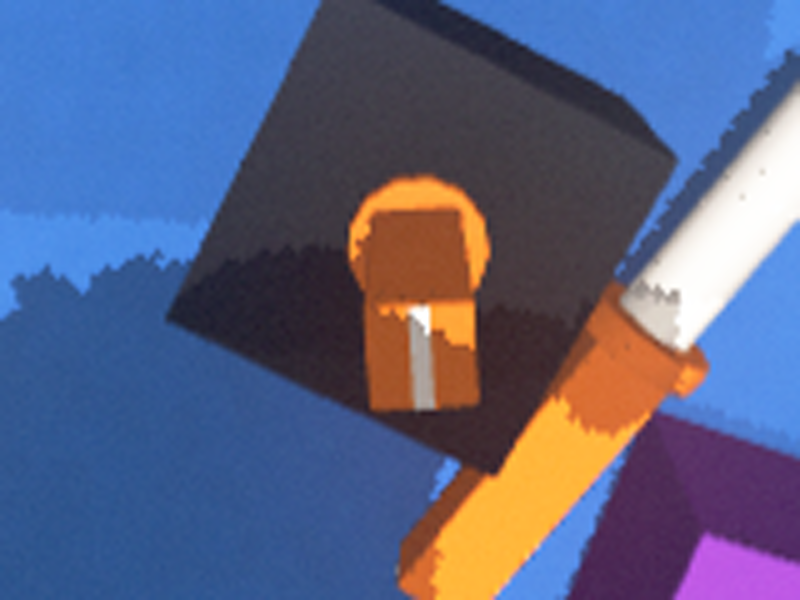

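```bash
python3 - <<'E'
from h import *
w=dict(np.load('w2.npz'))
B=lambda x,y:((x+.5)/5-.5+199,(y+.5)/5-.5+154)
r=lambda x,y,z:ray(w,B(x,y),z)[:2]
ang=lambda d:np.degrees(np.arctan2(d[1],d[0])).round(1)
cs=np.array([r(*p,136) for p in [(367,304),(476,300),(481,405),(371,411)]]);print('top',cs.mean(0).round(1),cs.round(1).tolist())
for i in range(4): print('edge',ang(cs[(i+1)%4]-cs[i]),np.linalg.norm(cs[(i+1)%4]-cs[i]).round(1))
print('stripe',ang(r(424,410,136)-r(419,306,136)))
print('flange',((r(348,248,76)+r(490,248,76))/2).round(1),r(419,176,76))
sc=np.array([r(*p,70) for p in [(168,320),(497,474),(677,160)]]);print('stand',((sc[0]+sc[2])/2).round(1),sc.round(1).tolist())
E
```

```text
top [463.5 259.7] [[452.7, 257.4], [460.8, 270.4], [474.3, 262.4], [466.2, 248.8]]
edge 58.1 15.3
edge -30.7 15.7
edge -120.8 15.7
edge 147.5 16.0
stripe -31.3
flange [463.6 259.6] [452.68017937 266.89863118]
stand [463.8 259.4] [[450.3, 212.4], [510.4, 246.1], [477.4, 306.4]]
```

Call:
carry_out(deltas=[0,0,-3.1,0,0,0,-1,0,0,0,0.0014,0.0029,0.03,-1,0,0,0,0,0,0.03,-1,0,0,0,0,0,0.03,-1,0,0,0,0,0,0.019,-1,0,0,0,0,0,0,-1,0,0,0,0,0,0,1,0,0,0,0,0,0,1,0,0,0,0,0,0,1,0,0,0,0,0,0,1,0,0,0,0,0,0,1,0,0,0,0,0,0,1])

```text
clock: 5.75
eef_pos: [463.9, 259.6, 91.6]
tool_rot: [3.141, 0.001, 2.605]
force: [-0.3, -0.8, 5.5]
width: 14.8
gripper_force: 58.5
```

```bash
python3 - <<'E'
from h import *
st()
E
```

```text
{'clock': np.float64(5.75), 'eef_pos': array([463.894, 259.647,  91.567]), 'tool_rot': array([3.141e+00, 1.000e-03, 2.605e+00]), 'force': array([-0.32 , -0.813,  5.53 ]), 'torque': array([-0.134,  0.112, -0.004]), 'width': np.float64(14.788), 'gripper_force': np.float64(58.525)} q7 -0.07
```

Call:
carry_out(deltas=[0,0,0,0,0,-0.02,1,0,0,0,0,0,-0.03,1,0,0,0,0,0,-0.04,1,0,0,0,0,0,-0.02,1,0,0,0,0,0,0,1,0,0,0,0,0,0,1])

```text
clock: 6.5
eef_pos: [463.1, 259.0, 200.1]
tool_rot: [-3.14, -0.001, 2.605]
force: [-0.3, -0.5, -1.4]
width: 15.2
gripper_force: 58.4
```

```bash
python3 - <<'E'
from h import *
st()
w=ctrl.calibration("wrist");im=ctrl.get_image("wrist");sc=ctrl.get_image("scene")
np.savez('w3.npz',im=im,**{k:np.array(w[k]) for k in w})
s=ctrl.read_state();R=Ro.from_euler('xyz',s["tool_rot"]).as_matrix();o=s["eef_pos"]
T=lambda x,y,z:o+R@np.array([x,y,z])
print('expect tip',proj(w,[T(0,0,81.6)]),'flange',proj(w,[T(0,0,15.6)]),'top',proj(w,[T(0,0,-44.4)]))
save(cv2.resize(im[140:440,130:430],(600,600),interpolation=cv2.INTER_CUBIC),'w3')
rel([557,-3,190],157)
E
```

```text
{'clock': np.float64(6.5), 'eef_pos': array([463.105, 258.952, 200.052]), 'tool_rot': array([-3.140e+00, -1.000e-03,  2.605e+00]), 'force': array([-0.257, -0.54 , -1.408]), 'torque': array([-0.063, -0.033, -0.014]), 'width': np.float64(15.159), 'gripper_force': np.float64(58.416)} q7 0.06
expect tip [[279.14863312 219.1821213 ]] flange [[279.11713303 255.39562968]] top [[279.05951839 322.71771385]]
delta tool mm [-214.8 -177.2   10. ] norm 278.6
rotvec deg [-0.12 -0.07 -7.73]
```

View pics/w3.png

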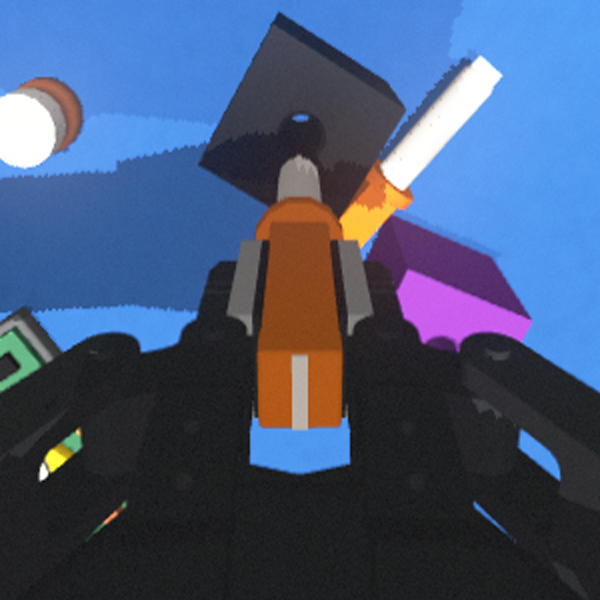

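```bash
python3 - <<'E'
from h import *
w=dict(np.load('w3.npz'))
s=ctrl.read_state();R=Ro.from_euler('xyz',s["tool_rot"]).as_matrix();o=s["eef_pos"]
pts=dict(topL=(8,-8,126),topR=(8,8,126),botR=(-8,8,126),botL=(-8,-8,126),flTop=(13,0,66),flBot=(13,0,60),flL=(0,-13,66),flR=(0,13,66),foot=(7.5,0,5),foot2=(6,0,5),blade=(6,0,0),hL=(8,-8,66),hR=(8,8,66))
for tilt,dx,dz in [(0,0,0),(0,-3,0),(2,0,0),(3,0,0)]:
  print(tilt,dx)
  for n,p in pts.items():
    p=np.array(p,float); q=np.array([p[0]+dx,p[1],81.6-p[2]])
    g=np.array([0,0,-18.7]);q=g+Ro.from_euler('y',tilt,degrees=True).apply(q-g)
    print(n,((proj(w,[o+R@q])[0]-[130,140]+.5)*2-.5).round(0),end=' ')
  print()
im=w["im"][205:265,250:310];save(cv2.resize(im,(600,600),interpolation=cv2.INTER_CUBIC),'w3b')
E
```

```text
0 0
topL [255. 329.] topR [342. 329.] botR [341. 401.] botL [257. 402.] flTop [299. 188.] flBot [299. 180.] flL [252. 231.] flR [345. 231.] foot [299. 144.] foot2 [299. 148.] blade [299. 144.] hL [270. 205.] hR [328. 205.] 
0 -3
topL [255. 343.] topR [342. 343.] botR [340. 414.] botL [257. 414.] flTop [299. 198.] flBot [299. 190.] flL [252. 241.] flR [345. 241.] foot [299. 151.] foot2 [299. 155.] blade [299. 151.] hL [270. 215.] hR [328. 215.] 
2 0
topL [255. 334.] topR [342. 334.] botR [340. 404.] botL [257. 404.] flTop [299. 184.] flBot [299. 176.] flL [252. 227.] flR [345. 227.] foot [299. 135.] foot2 [299. 139.] blade [299. 135.] hL [270. 201.] hR [328. 201.] 
3 0
topL [255. 336.] topR [342. 336.] botR [340. 406.] botL [257. 406.] flTop [299. 182.] flBot [299. 174.] flL [252. 225.] flR [345. 225.] foot [299. 131.] foot2 [299. 135.] blade [299. 131.] hL [269. 199.] hR [328. 199.]
```

View pics/w3b.png

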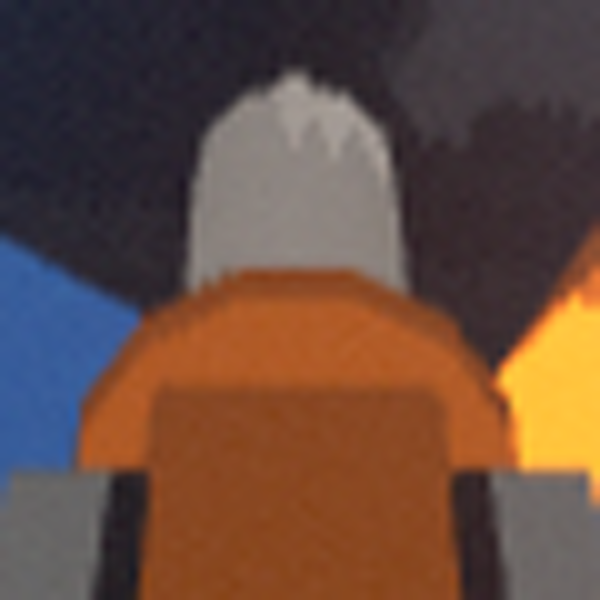

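```bash
python3 - <<'E'
from h import *
w=dict(np.load('w1.npz'));im=w["im"]
h=cv2.cvtColor(im,cv2.COLOR_RGB2HSV)
r=lambda p,z:ray(w,p,z)[:2]
sub=np.zeros(im.shape[:2],np.uint8);sub[165:255,225:335]=1
ye=((h[...,0]>22)&(h[...,0]<34)&(h[...,1]>140)).astype(np.uint8)*sub
n,l,s,c=cv2.connectedComponentsWithStats(ye);k=1+s[1:,4].argmax()
cn,_=cv2.findContours((l==k).astype(np.uint8),cv2.RETR_EXTERNAL,cv2.CHAIN_APPROX_NONE)
hull=cv2.convexHull(cn[0]);_,tri=cv2.minEnclosingTriangle(hull)
ap=cv2.approxPolyDP(hull,5,True)[:,0].astype(float);print('corners px',ap.tolist(),'crop',((ap-[230,174])*8).tolist())
cs=np.array([r(p,28) for p in ap]);print(cs.round(1).tolist(),cs.mean(0).round(1))
wh=((h[...,1]<60)&(h[...,2]>90)).astype(np.uint8)*sub
n,l,s,c=cv2.connectedComponentsWithStats(wh);k=1+s[1:,4].argmax()
cn,_=cv2.findContours((l==k).astype(np.uint8),cv2.RETR_EXTERNAL,cv2.CHAIN_APPROX_NONE)
cn=max(cn,key=len);e=cv2.fitEllipse(cv2.convexHull(cn));print('disc px',e,r(e[0],32).round(1))
# dark pointer & slot
dk=((h[...,2]<75)&(h[...,1]<200)).astype(np.uint8)*sub;dk[:195]=0;dk[235:]=0;dk[:,:270]=0;dk[:,302:]=0
n,l,s,c=cv2.connectedComponentsWithStats(dk)
for i in range(1,n):
    if s[i,4]>12:
        ys,xs=np.nonzero(l==i);P=np.c_[xs,ys]
        W=np.array([r(p,37) for p in P]);u,sv,vt=np.linalg.svd(W-W.mean(0));print(s[i],c[i],W.mean(0).round(1),np.degrees(np.arctan2(vt[0,1],vt[0,0])).round(1),sv.round(1))
E
```

```text
corners px [[257.0, 175.0], [314.0, 183.0], [305.0, 239.0], [250.0, 233.0]] crop [[216.0, 8.0], [672.0, 72.0], [600.0, 520.0], [160.0, 472.0]]
[[526.1, 14.3], [571.9, 28.9], [588.0, -19.1], [541.9, -35.0]] [557.   -2.7]
disc px ((281.1874084472656, 209.36805725097656), (44.6674919128418, 46.330360412597656), 88.80355834960938) [556.6  -2.7]
[279 210   9   9  26] [283.65384615 213.96153846] [559.6  -4.1] -22.1 [13.4  3. ]
[292 222   6   6  14] [294.42857143 224.5       ] [571.8  -8.5] -22.3 [5.9 2.2]
```

Call:
carry_out(deltas=[0,0,0,-0.043,-0.0354,0.002,1,0,0,0,-0.043,-0.0354,0.002,1,0,0,0,-0.043,-0.0354,0.002,1,0,0,0,-0.043,-0.0354,0.002,1,0,0,0,-0.043,-0.0354,0.002,1,0,0,-8.2,0,0,0,1,0,0,0,0,0,0.03,1,0,0,0,0,0,0.02,1,0,0,0,0,0,0,1,0,0,0,0,0,0,1])

```text
clock: 7.85
eef_pos: [558.2, -2.1, 141.3]
tool_rot: [3.141, -0.0, 2.749]
force: [0.1, 0.3, -0.4]
width: 15.4
gripper_force: 58.5
```

```bash
python3 - <<'E'
from h import *
st();rel([556.8,-2.8,128],157.5)
E
```

```text
{'clock': np.float64(7.85), 'eef_pos': array([558.165,  -2.09 , 141.268]), 'tool_rot': array([ 3.141, -0.   ,  2.749]), 'force': array([ 0.055,  0.254, -0.416]), 'torque': array([-0.01 ,  0.061, -0.02 ]), 'width': np.float64(15.407), 'gripper_force': np.float64(58.494)} q7 0.63
delta tool mm [ 1.  -1.2 13.3] norm 13.4
rotvec deg [ 0.02 -0.   -0.02]
```

Call:
carry_out(deltas=[0,0,0,0.001,-0.0012,0.006,1,0,0,0,0,0,0.006,1,0,0,0,0,0,0,1,0,0,0,0,0,0,1])

```text
clock: 8.35
eef_pos: [556.7, -3.1, 129.2]
tool_rot: [3.141, 0.0, 2.748]
force: [0.2, -0.1, -0.1]
width: 15.6
gripper_force: 58.5
```

```bash
python3 - <<'E'
from h import *
st();rel([556.8,-2.8,128],157.5)
w=ctrl.calibration("wrist");im=ctrl.get_image("wrist")
np.savez('w4.npz',im=im,**{k:np.array(w[k]) for k in w})
s=ctrl.read_state();R=Ro.from_euler('xyz',s["tool_rot"]).as_matrix();o=s["eef_pos"]
C=lambda p:((p-[240,180]+.5)*10-.5).round(0)
print('tip',C(proj(w,[o+R@[6,0,81.6]])),'axis disc',C(proj(w,[[556.8,-2.8,32]])),'rim centre',C(proj(w,[[556.8,-2.8,42]])))
save(cv2.resize(im[180:240,240:320],(800,600),interpolation=cv2.INTER_CUBIC),'w4')
E
```

```text
{'clock': np.float64(8.35), 'eef_pos': array([556.659,  -3.129, 129.218]), 'tool_rot': array([3.141, 0.   , 2.748]), 'force': array([ 0.24 , -0.064, -0.149]), 'torque': array([-0.013, -0.019, -0.001]), 'width': np.float64(15.62), 'gripper_force': np.float64(58.481)} q7 0.61
delta tool mm [-0.   0.4  1.2] norm 1.3
rotvec deg [ 0.01  0.01 -0.04]
tip [[397. 325.]] axis disc [[401. 340.]] rim centre [[401. 377.]]
```

View pics/w4.png

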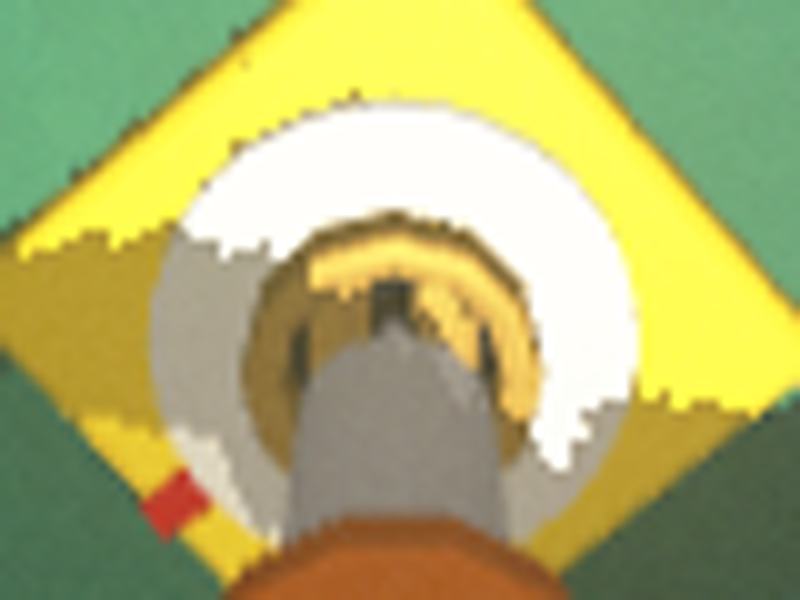

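Call:
carry_out(deltas=[0,0,0,0,0,0.003,1,0,0,0,0,0,0.003,1,0,0,0,0,0,0.003,1,0,0,0,0,0,0.001,1,0,0,0,0,0,0,1])

```text
clock: 9.02
eef_pos: [556.5, -3.1, 119.0]
tool_rot: [-3.142, -0.0, 2.748]
force: [-0.3, -0.7, 0.4]
width: 15.3
gripper_force: 58.5
```

Call:
carry_out(deltas=[0,0,0,0,0,0.001,1,0,0,0,0,0,0,1])

```text
clock: 9.28
eef_pos: [556.5, -3.2, 118.1]
tool_rot: [-3.142, 0.0, 2.748]
force: [-0.4, -0.5, -0.5]
width: 15.0
gripper_force: 58.5
```

Call:
carry_out(deltas=[0,0,0,0,0,0.0005,1,0,0,0,0,0,0,1])

```text
clock: 9.52
eef_pos: [556.5, -3.2, 117.6]
tool_rot: [3.142, 0.0, 2.748]
force: [0.9, 1.1, -0.4]
width: 15.5
gripper_force: 58.5
```

Call:
carry_out(deltas=[0,0,0,0,0,0.001,1,0,0,0,0,0,0,1])

```text
clock: 9.78
eef_pos: [556.5, -3.2, 116.6]
tool_rot: [-3.142, -0.0, 2.748]
force: [-0.1, 0.9, -0.3]
width: 15.3
gripper_force: 58.5
```

Call:
carry_out(deltas=[0,0,0,0,0,0.001,1,0,0,0,0,0,0,1])

```text
clock: 10.02
eef_pos: [556.6, -3.2, 115.6]
tool_rot: [3.142, 0.0, 2.748]
force: [0.1, 0.6, -0.9]
width: 15.4
gripper_force: 58.5
```

Call:
carry_out(deltas=[0,0,0,0,0,0.0005,1,0,0,0,0,0,0,1])

```text
clock: 10.28
eef_pos: [556.6, -3.2, 115.1]
tool_rot: [3.142, 0.0, 2.748]
force: [-0.2, 0.3, -0.6]
width: 15.4
gripper_force: 58.5
```

Call:
carry_out(deltas=[0,0,0,0,0,0.0005,1,0,0,0,0,0,0,1])

```text
clock: 10.52
eef_pos: [556.6, -3.1, 114.7]
tool_rot: [3.142, 0.0, 2.748]
force: [1.1, -0.8, -0.8]
width: 15.5
gripper_force: 58.5
```

Call:
carry_out(deltas=[0,0,0,0,0,0.0003,1,0,0,0,0,0,0,1])

```text
clock: 10.78
eef_pos: [556.7, -3.2, 114.6]
tool_rot: [3.142, 0.0, 2.748]
force: [-0.2, -0.0, 2.4]
width: 15.4
gripper_force: 58.8
```

Call:
carry_out(deltas=[0,0,0,0,0,0.0003,1,0,0,0,0,0,0,1])

```text
clock: 11.02
eef_pos: [556.7, -3.1, 114.4]
tool_rot: [3.142, 0.001, 2.748]
force: [-1.2, 0.3, 4.9]
width: 14.9
gripper_force: 59.2
```

Call:
carry_out(deltas=[0,0,3,0,0,0,1,0,0,3,0,0,0,1,0,0,3,0,0,0,1,0,0,3,0,0,0,1,0,0,0,0,0,0,1])

```text
clock: 11.65
eef_pos: [556.8, -3.2, 114.4]
tool_rot: [-3.142, 0.001, 2.539]
force: [-0.3, -1.5, 5.7]
width: 15.1
gripper_force: 59.0
```

```bash
python3 - <<'E'
from h import *
st()
E
```

```text
{'clock': np.float64(11.65), 'eef_pos': array([556.792,  -3.227, 114.411]), 'tool_rot': array([-3.142e+00,  1.000e-03,  2.539e+00]), 'force': array([-0.256, -1.504,  5.728]), 'torque': array([-0.168,  0.227,  0.039]), 'width': np.float64(15.079), 'gripper_force': np.float64(59.01)} q7 0.43
```

Call:
carry_out(deltas=[0,0,3,0,0,-0.0001,1,0,0,3,0,0,0,1,0,0,3,0,0,0,1,0,0,3,0,0,0,1,0,0,3,0,0,0,1,0,0,3,0,0,0,1,0,0,3,0,0,0,1,0,0,3,0,0,0,1,0,0,0,0,0,0,1])

```text
clock: 12.78
eef_pos: [556.9, -3.2, 114.4]
tool_rot: [3.141, 0.001, 2.121]
force: [-0.3, -0.6, 5.9]
width: 15.3
gripper_force: 59.1
```

```bash
cat >> h.py <<'E'
def avg(n=8):
    F=[];T=[]
    for i in range(n):
        ctrl.get_image("top");s=ctrl.read_state();F.append(s["force"]);T.append(s["torque"])
    print('avg F',np.mean(F,0).round(2),'T',np.mean(T,0).round(4),'sdTz',np.std(T,0)[2].round(4),'yaw',np.degrees(s["tool_rot"][2]).round(2),'z',s["eef_pos"].round(2),s["clock"])
E
python3 -c "
from h import *
st();avg()"
```

```text
{'clock': np.float64(12.775), 'eef_pos': array([556.929,  -3.2  , 114.417]), 'tool_rot': array([3.141e+00, 1.000e-03, 2.121e+00]), 'force': array([-0.3  , -0.565,  5.882]), 'torque': array([-0.245,  0.035,  0.005]), 'width': np.float64(15.332), 'gripper_force': np.float64(59.094)} q7 0.12
avg F [-0.07 -1.05  5.36] T [-0.1675  0.0574  0.0168] sdTz 0.029 yaw 121.56 z [556.91  -3.2  114.4 ] 13.175
```

Call:
carry_out(deltas=[0,0,3,0,0,-0.0001,1,0,0,3,0,0,0,1,0,0,3,0,0,0,1,0,0,3,0,0,0,1,0,0,2,0,0,0,1,0,0,0,0,0,0,1])

```text
clock: 13.92
eef_pos: [557.0, -3.2, 114.4]
tool_rot: [3.141, 0.0, 1.876]
force: [0.1, 0.5, 6.0]
width: 15.0
gripper_force: 59.2
```

```bash
python3 -c "
from h import *
avg(10)"
```

```text
avg F [ 0.49 -0.69  5.11] T [-0.1933 -0.1148  0.0051] sdTz 0.0288 yaw 107.53 z [556.98  -3.18 114.42] 14.425
```

Now 1.5° steps, averaging the torque after each.

Call:
carry_out(deltas=[0,0,1.5,0,0,-0.0001,1,0,0,1.5,0,0,0,1,0,0,0,0,0,0,1])

```text
clock: 14.8
eef_pos: [556.9, -3.1, 114.4]
tool_rot: [3.141, 0.0, 1.823]
force: [1.6, -1.1, 4.4]
width: 14.9
gripper_force: 59.2
```

```bash
python3 -c "
from h import *
avg(12)"
```

```text
avg F [ 1.48 -0.44  4.88] T [-0.2066 -0.4522  0.0161] sdTz 0.0357 yaw 104.46 z [556.85  -3.16 114.42] 15.4
```

Call:
carry_out(deltas=[0,0,1.5,0,0,0,1,0,0,0,0,0,0,1])

```text
clock: 15.65
eef_pos: [556.8, -3.1, 114.4]
tool_rot: [3.141, 0.0, 1.797]
force: [2.2, -1.0, 4.8]
width: 15.3
gripper_force: 59.2
```

```bash
python3 -c "
from h import *
avg(12)"
```

```text
avg F [ 1.96 -0.73  4.76] T [-0.227  -0.6254  0.0233] sdTz 0.0286 yaw 102.98 z [556.84  -3.11 114.41] 16.25
```

Call:
carry_out(deltas=[0,0,1.2,0,0,0,1,0,0,0,0,0,0,1])

```text
clock: 16.5
eef_pos: [556.8, -3.1, 114.4]
tool_rot: [3.141, 0.0, 1.776]
force: [2.1, -1.4, 5.1]
width: 15.1
gripper_force: 59.2
```

```bash
python3 -c "
from h import *
avg(12)"
```

```text
avg F [ 1.99 -0.79  5.19] T [-0.2221 -0.6528  0.0132] sdTz 0.0264 yaw 101.79 z [556.83  -3.15 114.41] 17.1
```

Call:
carry_out(deltas=[0,0,1,0,0,0,1,0,0,0,0,0,0,1])

```text
clock: 17.35
eef_pos: [556.9, -3.1, 114.4]
tool_rot: [3.141, 0.0, 1.759]
force: [2.7, -1.3, 5.9]
width: 15.0
gripper_force: 59.2
```

```bash
python3 -c "
from h import *
avg(12);s=ctrl.read_state();print(s['qpos'].round(3))"
```

```text
avg F [ 2.27 -0.56  4.93] T [-0.239  -0.6462  0.0163] sdTz 0.0221 yaw 100.79 z [556.85  -3.14 114.4 ] 17.95
[ 0.147  0.669 -0.295  1.882  0.309  0.635 -0.15 ]
```

Call:
carry_out(deltas=[0,0,1,0,0,0,1,0,0,0,0,0,0,1])

```text
clock: 18.2
eef_pos: [556.9, -3.1, 114.4]
tool_rot: [3.141, 0.0, 1.742]
force: [1.6, -0.9, 5.8]
width: 15.4
gripper_force: 59.2
```

```bash
python3 -c "
from h import *
avg(9)
im=ctrl.get_image('wrist');save(cv2.resize(im[170:260,220:340],(800,600),interpolation=cv2.INTER_CUBIC),'w5')"
```

```text
avg F [ 2.26 -0.93  5.01] T [-0.2282 -0.642   0.0142] sdTz 0.0305 yaw 99.79 z [556.85  -3.12 114.41] 18.65
```

View pics/w5.png

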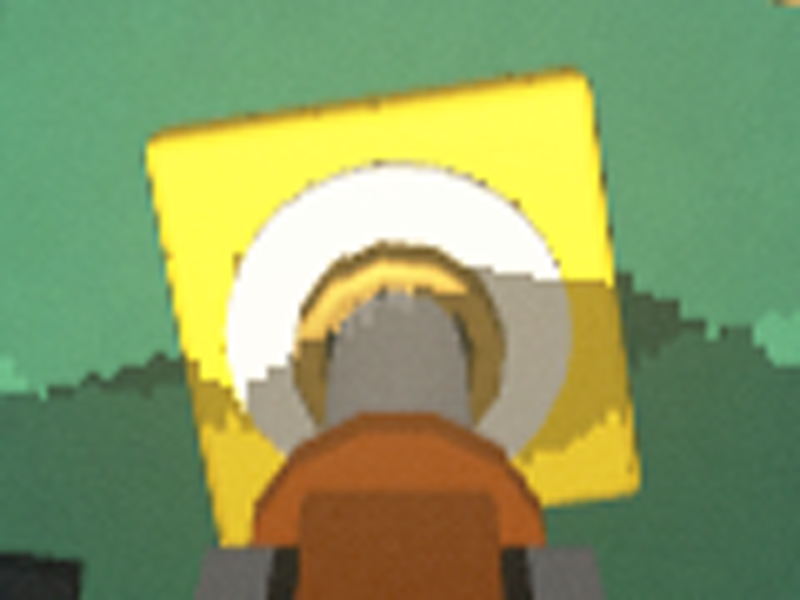

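The picture shows the sleeve inside the well, with the pointer hidden under the flange. The handle is still square in the pads, so I'll continue.

Call:
carry_out(deltas=[0,0,1,0,0,0,1,0,0,0,0,0,0,1])

```text
clock: 18.95
eef_pos: [556.8, -3.2, 114.4]
tool_rot: [3.141, 0.0, 1.724]
force: [1.7, -1.2, 5.3]
width: 15.2
gripper_force: 59.2
```

```bash
python3 -c "
from h import *
avg(8)"
```

```text
avg F [ 2.34 -1.11  4.91] T [-0.2445 -0.653   0.0214] sdTz 0.0367 yaw 98.79 z [556.88  -3.13 114.42] 19.35
```

Call:
carry_out(deltas=[0,0,0.8,0,0,0,1,0,0,0,0,0,0,1])

```text
clock: 19.6
eef_pos: [556.9, -3.2, 114.4]
tool_rot: [3.141, 0.0, 1.71]
force: [1.8, -0.0, 4.9]
width: 15.2
gripper_force: 59.2
```

```bash
python3 -c "
from h import *
avg(8)"
```

```text
avg F [ 2.45 -1.01  5.29] T [-0.2446 -0.6544  0.0066] sdTz 0.033 yaw 97.99 z [556.88  -3.15 114.43] 20.0
```

```bash
cat >> h.py <<'E'
def prof(im,c,lo,hi,ctr=(556.8,-2.8)):
    g=im.astype(np.float32).mean(2);A=np.arange(lo,hi,3)
    for rs in ((14,15,16,17,18,19),):
        out=[]
        for a in np.radians(A):
            P=proj(c,[[ctr[0]+r*np.cos(a),ctr[1]+r*np.sin(a),32] for r in rs]).astype(np.float32)
            out.append(cv2.remap(g,P[:,:1],P[:,1:],cv2.INTER_LINEAR).mean())
    print(' '.join(f'{a}:{o:.0f}' for a,o in zip(A,out)))
E
python3 - <<'E'
from h import *
c=ctrl.calibration("scene")
i0=cv2.resize(cv2.imread('pics/scene0.png'),(560,420),interpolation=cv2.INTER_AREA)
i1=ctrl.get_image("scene");cv2.imwrite('pics/s1.png',i1[:,:,::-1])
for ctr in ((556.8,-2.8),(556.8,-1)):
    print('start');prof(i0,c,-120,30,ctr);print('now');prof(i1,c,-120,30,ctr)
E
```

```text
start
-120:239 -117:239 -114:240 -111:240 -108:240 -105:240 -102:240 -99:239 -96:239 -93:238 -90:239 -87:239 -84:237 -81:237 -78:236 -75:235 -72:233 -69:232 -66:230 -63:229 -60:227 -57:227 -54:227 -51:227 -48:227 -45:226 -42:219 -39:210 -36:191 -33:168 -30:157 -27:152 -24:163 -21:182 -18:200 -15:213 -12:221 -9:225 -6:226 -3:227 0:226 3:225 6:223 9:221 12:220 15:220 18:220 21:220 24:221 27:222
now
-120:115 -117:116 -114:116 -111:117 -108:116 -105:116 -102:114 -99:112 -96:108 -93:103 -90:98 -87:91 -84:86 -81:83 -78:84 -75:88 -72:93 -69:99 -66:105 -63:111 -60:115 -57:116 -54:117 -51:117 -48:118 -45:118 -42:119 -39:119 -36:119 -33:119 -30:118 -27:118 -24:119 -21:119 -18:119 -15:119 -12:118 -9:117 -6:116 -3:116 0:116 3:116 6:115 9:115 12:115 15:116 18:121 21:129 24:139 27:151
start
-120:220 -117:223 -114:226 -111:227 -108:228 -105:229 -102:231 -99:231 -96:232 -93:231 -90:231 -87:230 -84:230 -81:228 -78:226 -75:225 -72:225 -69:225 -66:225 -63:226 -60:226 -57:227 -54:227 -51:227 -48:222 -45:213 -42:197 -39:174 -36:159 -33:156 -30:162 -27:183 -24:202 -21:216 -18:224 -15:228 -12:228 -9:228 -6:227 -3:225 0:222 3:219 6:217 9:216 12:215 15:214 18:214 21:215 24:215 27:215
now
-120:107 -117:108 -114:108 -111:108 -108:108 -105:108 -102:106 -99:104 -96:100 -93:95 -90:89 -87:84 -84:80 -81:80 -78:84 -75:89 -72:96 -69:102 -66:107 -63:111 -60:113 -57:113 -54:114 -51:115 -48:115 -45:115 -42:115 -39:116 -36:116 -33:117 -30:118 -27:118 -24:119 -21:118 -18:117 -15:117 -12:116 -9:116 -6:116 -3:116 0:116 3:115 6:115 9:116 12:121 15:130 18:140 21:153 24:166 27:178
```

```bash
python3 - <<'E'
from h import *
c=ctrl.calibration("scene")
i0=cv2.resize(cv2.imread('pics/scene0.png'),(560,420),interpolation=cv2.INTER_AREA)
i1=cv2.imread('pics/s1.png')
for im in (i0,i1):
    b,g,r=[im[...,k].astype(float) for k in range(3)]
    p=proj(c,[[556.8,-2.8,32]])[0];u,v=p.astype(int)
    m=(r>1.6*g)&(r>70)&(g<120);m[:v-30]=0;m[v+30:]=0;m[:,:u-40]=0;m[:,u+40:]=0
    ys,xs=np.nonzero(m);print('red n',len(xs))
    if len(xs): q=ray(c,(xs.mean(),ys.mean()),28);print(q,np.degrees(np.arctan2(q[1]+2.8,q[0]-556.8)))
    # white/grey disc ellipse -> centre, then refined pointer angle
    h=cv2.cvtColor(im,cv2.COLOR_BGR2HSV)
    w=((h[...,1]<70)&(h[...,2]>70)).astype(np.uint8);k=np.zeros_like(w);k[v-25:v+25,u-30:u+30]=1;w*=k
    n,l,s,cc=cv2.connectedComponentsWithStats(w);j=1+s[1:,4].argmax();print('disc bbox',s[j],'pred',p)
    cn,_=cv2.findContours((l==j).astype(np.uint8),cv2.RETR_EXTERNAL,cv2.CHAIN_APPROX_NONE)
    e=cv2.fitEllipse(cv2.convexHull(max(cn,key=len)));print(e,ray(c,e[0],32))
    prof(im,c,-102,0,ray(c,e[0],32)[:2])
E
```

```text
red n 26
[623.7309147  17.5736984  28.       ] 16.93019250727151
disc bbox [213 233  22  14 150] pred [224.66544025 238.85654435]
((223.8045654296875, 238.7606201171875), (14.672295570373535, 22.226964950561523), 83.04517364501953) [555.58720983  -3.81431744  32.        ]
-102:237 -99:237 -96:236 -93:236 -90:235 -87:236 -84:236 -81:236 -78:235 -75:235 -72:235 -69:233 -66:232 -63:231 -60:229 -57:228 -54:227 -51:226 -48:227 -45:227 -42:227 -39:226 -36:218 -33:208 -30:186 -27:164 -24:156 -21:156 -18:171 -15:192 -12:209 -9:220 -6:228 -3:231
red n 82
[521.56813508  37.4817219   28.        ] 131.17412774001403
disc bbox [218 213  11  25 206] pred [224.66544025 238.85654435]
((222.42462158203125, 224.30149841308594), (10.395044326782227, 29.268352508544922), 173.8065185546875) [515.90845492  19.98510318  32.        ]
-102:68 -99:68 -96:68 -93:68 -90:68 -87:68 -84:68 -81:68 -78:70 -75:73 -72:77 -69:81 -66:87 -63:93 -60:100 -57:107 -54:115 -51:123 -48:129 -45:134 -42:138 -39:139 -36:140 -33:140 -30:140 -27:138 -24:137 -21:135 -18:133 -15:128 -12:123 -9:118 -6:113 -3:108
```

```bash
python3 - <<'E'
from h import *
c=ctrl.calibration("scene")
i0=cv2.resize(cv2.imread('pics/scene0.png'),(560,420),interpolation=cv2.INTER_AREA)
i1=cv2.imread('pics/s1.png')
ctr=(555.6,-3.8);prof(i1,c,-110,-50,ctr)
for im in (i0,i1):
    f=im.astype(np.float32);A=np.arange(-110,-40,3);o=[]
    for a in np.radians(A):
        P=proj(c,[[ctr[0]+r*np.cos(a),ctr[1]+r*np.sin(a),28] for r in (22,23,24,25)]).astype(np.float32)
        v=cv2.remap(f,P[:,:1],P[:,1:],cv2.INTER_LINEAR).reshape(-1,3).mean(0);o.append(v[1]/v[2])
    print(' '.join(f'{a}:{x:.2f}' for a,x in zip(A,o)))
E
```

```text
-110:121 -107:122 -104:121 -101:120 -98:119 -95:117 -92:113 -89:109 -86:104 -83:97 -80:91 -77:86 -74:85 -71:87 -68:92 -65:98 -62:104 -59:109 -56:114 -53:116
-110:0.98 -107:0.98 -104:0.98 -101:0.98 -98:0.98 -95:0.97 -92:0.96 -89:0.94 -86:0.89 -83:0.81 -80:0.69 -77:0.61 -74:0.59 -71:0.65 -68:0.76 -65:0.86 -62:0.93 -59:0.96 -56:0.97 -53:0.97 -50:0.97 -47:0.97 -44:0.97 -41:0.97
-110:0.83 -107:0.84 -104:0.84 -101:0.84 -98:0.84 -95:0.84 -92:0.83 -89:0.81 -86:0.77 -83:0.72 -80:0.66 -77:0.60 -74:0.60 -71:0.65 -68:0.72 -65:0.78 -62:0.82 -59:0.83 -56:0.84 -53:0.84 -50:0.83 -47:0.84 -44:0.83 -41:0.84
```

The pointer (about −74.8°) is now within roughly 1° of the red mark (about −75.3°) in the same frame. Next come half-degree steps.

Call:
carry_out(deltas=[0,0,0.6,0,0,0,1,0,0,0,0,0,0,1])

```text
clock: 20.3
eef_pos: [556.9, -3.2, 114.4]
tool_rot: [3.141, 0.0, 1.7]
force: [2.3, -1.0, 5.1]
width: 14.9
gripper_force: 59.2
```

```bash
python3 -c "
from h import *
avg(8)"
```

```text
avg F [ 2.16 -0.75  5.23] T [-0.2502 -0.6404  0.0371] sdTz 0.0173 yaw 97.39 z [556.87  -3.15 114.42] 20.7
```

Call:
carry_out(deltas=[0,0,0.5,0,0,0,1,0,0,0,0,0,0,1])

```text
clock: 20.95
eef_pos: [556.8, -3.1, 114.4]
tool_rot: [3.141, 0.0, 1.691]
force: [2.0, -0.8, 5.3]
width: 15.1
gripper_force: 59.2
```

```bash
python3 -c "
from h import *
avg(8)"
```

```text
avg F [ 2.07 -0.89  5.13] T [-0.2201 -0.6467  0.0265] sdTz 0.0223 yaw 96.89 z [556.82  -3.17 114.41] 21.35
```

Call:
carry_out(deltas=[0,0,0.5,0,0,0,1,0,0,0,0,0,0,1])

```text
clock: 21.6
eef_pos: [556.8, -3.2, 114.4]
tool_rot: [3.141, 0.0, 1.682]
force: [2.4, -0.2, 5.7]
width: 15.5
gripper_force: 59.2
```

```bash
python3 -c "
from h import *
avg(9)"
```

```text
avg F [ 1.85 -0.73  5.13] T [-0.2304 -0.6607  0.0317] sdTz 0.0255 yaw 96.4 z [556.85  -3.13 114.43] 22.05
```

Call:
carry_out(deltas=[0,0,0.4,0,0,0,1,0,0,0,0,0,0,1])

```text
clock: 22.3
eef_pos: [556.8, -3.1, 114.4]
tool_rot: [3.141, 0.0, 1.675]
force: [2.1, -1.3, 4.9]
width: 15.2
gripper_force: 59.2
```

```bash
python3 -c "
from h import *
avg(9)"
```

```text
avg F [ 1.91 -0.85  4.96] T [-0.2471 -0.6254  0.0301] sdTz 0.0326 yaw 95.99 z [556.82  -3.13 114.42] 22.75
```

Call:
carry_out(deltas=[0,0,0.7,0,0,0,1,0,0,0,0,0,0,1])

```text
clock: 23.0
eef_pos: [556.8, -3.2, 114.4]
tool_rot: [3.141, 0.0, 1.663]
force: [1.5, -0.9, 4.8]
width: 15.2
gripper_force: 59.2
```

```bash
python3 -c "
from h import *
avg(9)"
```

```text
avg F [ 1.95 -0.86  5.16] T [-0.219  -0.621   0.0435] sdTz 0.0202 yaw 95.3 z [556.8   -3.16 114.41] 23.45
```

Call:
carry_out(deltas=[0,0,0.5,0,0,0,1,0,0,0,0,0,0,1])

```text
clock: 23.7
eef_pos: [556.8, -3.2, 114.4]
tool_rot: [3.141, 0.0, 1.654]
force: [1.7, -1.3, 4.7]
width: 15.2
gripper_force: 59.2
```

```bash
python3 -c "
from h import *
avg(9)"
```

```text
avg F [ 1.88 -0.89  5.06] T [-0.2562 -0.6381  0.0667] sdTz 0.0333 yaw 94.8 z [556.81  -3.18 114.42] 24.15
```

```bash
python3 -c "
from h import *
avg(16)
c=ctrl.calibration('scene');prof(ctrl.get_image('scene')[:,:,::-1],c,-98,-53,(555.6,-3.8))"
```

```text
avg F [ 1.93 -0.83  5.39] T [-0.2376 -0.6078  0.0486] sdTz 0.0207 yaw 94.8 z [556.83  -3.15 114.41] 24.95
-98:118 -95:116 -92:112 -89:107 -86:101 -83:95 -80:89 -77:86 -74:87 -71:91 -68:96 -65:103 -62:108 -59:112 -56:115
```

Call:
carry_out(deltas=[0,0,0.4,0,0,0,1,0,0,0,0,0,0,1])

```text
clock: 25.25
eef_pos: [556.8, -3.2, 114.4]
tool_rot: [3.141, 0.0, 1.647]
force: [1.9, -0.7, 5.3]
width: 15.0
gripper_force: 59.2
```

```bash
python3 -c "
from h import *
avg(15)"
```

```text
avg F [ 2.   -0.76  5.34] T [-0.2397 -0.6167  0.0592] sdTz 0.0322 yaw 94.4 z [556.81  -3.16 114.41] 26.0
```

Call:
carry_out(deltas=[0,0,-3.5,0,0,0,1,0,0,-3.5,0,0,0,1,0,0,0,0,0,0,1,0,0,0,0,0,-0.004,1,0,0,0,0,0,-0.006,1,0,0,0,0,0,-0.03,1,0,0,0,0,0,-0.04,1,0,0,0,0,0,0,1])

```text
clock: 27.0
eef_pos: [557.3, -2.8, 196.8]
tool_rot: [3.138, 0.001, 1.769]
force: [0.2, 0.3, -0.8]
width: 15.1
gripper_force: 58.8
```

```bash
python3 - <<'E'
from h import *
st();rel([463.7,259.3,194],101)
c=ctrl.calibration('scene');im=ctrl.get_image('scene')[:,:,::-1];prof(im,c,-98,-53,(555.6,-3.8))
w=ctrl.calibration("wrist");prof(ctrl.get_image("wrist"),w,-98,-53)
E
```

```text
{'clock': np.float64(27.0), 'eef_pos': array([557.289,  -2.799, 196.801]), 'tool_rot': array([3.138e+00, 1.000e-03, 1.769e+00]), 'force': array([ 0.162,  0.256, -0.835]), 'torque': array([-0.016,  0.025,  0.03 ]), 'width': np.float64(15.091), 'gripper_force': np.float64(58.833)} q7 -0.09
delta tool mm [275.4 -40.1   2.5] norm 278.3
rotvec deg [0.19 0.03 0.37]
-98:164 -95:155 -92:145 -89:137 -86:128 -83:118 -80:111 -77:106 -74:107 -71:113 -68:122 -65:131 -62:139 -59:144 -56:147
-98:189 -95:192 -92:191 -89:189 -86:181 -83:175 -80:148 -77:107 -74:81 -71:80 -68:114 -65:176 -62:189 -59:190 -56:189
```

Call:
carry_out(deltas=[0,0,0,0.0551,-0.008,0,1,0,0,0,0.0551,-0.008,0,1,0,0,0,0.0551,-0.008,0,1,0,0,0,0.0551,-0.008,0,1,0,0,0,0.0551,-0.008,0,1,0,0,0,0,0,0,1,0,0,0,0,0,0,1])

```text
clock: 27.98
eef_pos: [462.2, 257.9, 193.0]
tool_rot: [-3.139, 0.002, 1.769]
force: [0.5, -0.9, -0.9]
width: 15.2
gripper_force: 58.8
```

```bash
python3 - <<'E'
from h import *
st();rel([463.8,259.5,160],101.4)
E
```

```text
{'clock': np.float64(27.975), 'eef_pos': array([462.17 , 257.885, 193.034]), 'tool_rot': array([-3.139e+00,  2.000e-03,  1.769e+00]), 'force': array([ 0.52 , -0.933, -0.945]), 'torque': array([-0.089, -0.074,  0.018]), 'width': np.float64(15.2), 'gripper_force': np.float64(58.839)} q7 -0.61
delta tool mm [ 1.3  2.  33. ] norm 33.1
rotvec deg [-0.18  0.12 -0.02]
```

Call:
carry_out(deltas=[0,0,0,0.0013,0.002,0.018,1,0,0,0,0,0,0.016,1,0,0,0,0,0,0,1,0,0,0,0,0,0,1])

```text
clock: 28.48
eef_pos: [465.0, 260.3, 160.4]
tool_rot: [-3.141, 0.0, 1.768]
force: [0.2, 0.5, -1.0]
width: 15.4
gripper_force: 58.8
```

```bash
python3 - <<'E'
from h import *
st();rel([463.8,259.5,91.6],101.4)
w=ctrl.calibration("wrist");im=ctrl.get_image("wrist")
p=proj(w,[[463.8,259.5,70]])[0];x0,y0=int(p[0])-60,int(p[1])-55
S=np.array([[450.3,212.4],[510.4,246.1],[477.4,306.4],[417.2,272.6]])
K=lambda P:((proj(w,P)-[x0,y0]+.5)*20/3-.5).round(0).tolist()
print('corners',K(np.c_[S,np.full(4,70)]),'centre',K([[463.8,259.5,70]]))
save(cv2.resize(im[y0:y0+90,x0:x0+120],(800,600),interpolation=cv2.INTER_CUBIC),'w6')
E
```

```text
{'clock': np.float64(28.475), 'eef_pos': array([465.025, 260.253, 160.373]), 'tool_rot': array([-3.141,  0.   ,  1.768]), 'force': array([ 0.189,  0.547, -0.976]), 'torque': array([ 0.006, -0.039, -0.021]), 'width': np.float64(15.424), 'gripper_force': np.float64(58.837)} q7 -0.63
delta tool mm [-0.5 -1.3 68.8] norm 68.8
rotvec deg [-0.01  0.01 -0.09]
corners [[227.0, 703.0], [759.0, 544.0], [605.0, 3.0], [33.0, 189.0]] centre [[406.0, 370.0]]
```

View pics/w6.png

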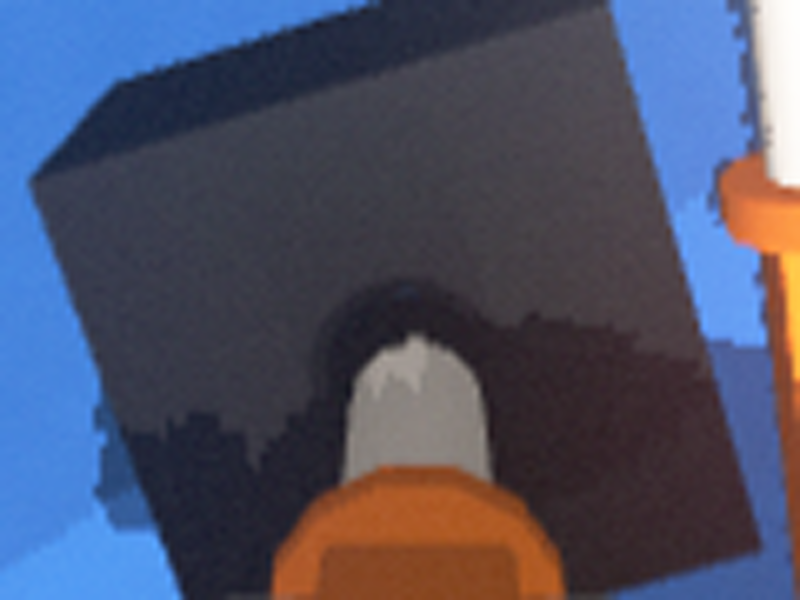

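The picture shows the tool tip over the hole, about 1.3 mm to the right of its centre (415 against 405 px). The stand's corners are where I predicted them. I'll correct the offset and lower.

Call:
carry_out(deltas=[0,0,0,-0.0005,-0.0013,0,1,0,0,0,0,0,0.005,1,0,0,0,0,0,0.008,1,0,0,0,0,0,0.008,1,0,0,0,0,0,0,1])

```text
clock: 29.15
eef_pos: [463.0, 259.7, 138.4]
tool_rot: [-3.14, 0.001, 1.769]
force: [0.3, 0.4, -0.4]
width: 15.3
gripper_force: 58.8
```

Call:
carry_out(deltas=[0,0,0,0,0,0.01,1,0,0,0,0,0,0.012,1,0,0,0,0,0,0.01,1,0,0,0,0,0,0.008,1,0,0,0,0,0,0,1,0,0,0,0,0,0,1])

```text
clock: 29.9
eef_pos: [463.8, 260.2, 99.5]
tool_rot: [3.141, -0.0, 1.769]
force: [0.8, -0.9, -0.8]
width: 15.5
gripper_force: 58.8
```

Call:
carry_out(deltas=[0,0,0,0,0,0.004,1,0,0,0,0,0,0.003,1,0,0,0,0,0,0,1,0,0,0,0,0,0,1])

```text
clock: 30.4
eef_pos: [463.6, 260.0, 92.3]
tool_rot: [3.142, -0.0, 1.769]
force: [-1.1, -0.8, 0.3]
width: 15.5
gripper_force: 58.8
```

Call:
carry_out(deltas=[0,0,0,0,0,0.0008,1,0,0,0,0,0,0,1])

```text
clock: 30.65
eef_pos: [463.7, 260.1, 91.6]
tool_rot: [3.141, -0.0, 1.769]
force: [-0.1, 0.1, 0.4]
width: 15.4
gripper_force: 58.9
```

Now open and lift away; the fingers retract as they open.

Call:
carry_out(deltas=[0,0,0,0,0,0,-1,0,0,0,0,0,0,-1,0,0,0,0,0,0,-1,0,0,0,0,0,0,-1,0,0,0,0,0,0,-1,0,0,0,0,0,0,-1,0,0,0,0,0,-0.02,-1,0,0,0,0,0,-0.04,-1,0,0,0,0,0,-0.05,-1,0,0,0,0,0,-0.04,-1,0,0,0,0,0,0,-1,0,0,0,0,0,0,-1])

```text
clock: 32.15
eef_pos: [463.2, 259.4, 240.9]
tool_rot: [-3.141, 0.001, 1.769]
force: [0.4, 0.8, -0.6]
width: 85.2
gripper_force: 0.0
```

```bash
python3 - <<'E'
from h import *
st()
c=ctrl.calibration("wrist");im=ctrl.get_image("wrist")
h=cv2.cvtColor(im,cv2.COLOR_RGB2HSV)
m=((h[...,0]>4)&(h[...,0]<19)&(h[...,1]>140)).astype(np.uint8)
n,l,s,cc=cv2.connectedComponentsWithStats(m)
for i in range(1,n):
    if s[i,4]>60: print(s[i],cc[i].round(0))
print('pred top corners',proj(c,[[463.7+8*a,259.7+8*b,136] for a in(-1,1) for b in(-1,1)]).round(0).tolist(),'flange',proj(c,[[463.7,259.7,76]]).round(0))
prof(ctrl.get_image('scene')[:,:,::-1],ctrl.calibration('scene'),-98,-53,(555.6,-3.8))
E
```

```text
{'clock': np.float64(32.15), 'eef_pos': array([463.173, 259.445, 240.935]), 'tool_rot': array([-3.141e+00,  1.000e-03,  1.769e+00]), 'force': array([ 0.409,  0.849, -0.605]), 'torque': array([-0.032,  0.025,  0.033]), 'width': np.float64(85.228), 'gripper_force': np.float64(0.0)} q7 -0.58
[318 170  28  69 873] [334. 207.]
[268 182  26  38 684] [281. 199.]
[199 251  26  19  86] [213. 256.]
[345 357  15  11 122] [352. 362.]
pred top corners [[269.0, 218.0], [272.0, 200.0], [287.0, 222.0], [291.0, 204.0]] flange [[280. 195.]]
-98:240 -95:237 -92:233 -89:226 -86:215 -83:201 -80:187 -77:177 -74:174 -71:183 -68:197 -65:211 -62:222 -59:227 -56:231
```

```bash
python3 -c "
from h import *
print(ctrl.finish_job())"
```

```text
the job is handed in; nothing more can be done
None
```

I turned the yellow trimmer clockwise to its end stop (about 0.06 N m, about 5 N of push, pointer at the red mark), hung the small orange tool back in the black stand, and handed the job in at about 32 s; no verdict came back.

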